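# Index the rack reader over the next tube rack

### The arm

A 7-joint arm with a two-finger parallel gripper is mounted at the origin on the work surface. World frame = base frame: x ahead of the robot, y to its left, z up, the work surface at z = 0. Lengths are in m, angles in rad, forces in N, time in s.
With the tool pointing down it reaches from about 0.425 to 0.875 m from the base axis. Payload 9.9 kg.
Tool frame: the origin (TCP) lies between the finger pads; the fingertips stand 17 mm ahead of it and the grasp point (between the pads) lies 2 mm behind it; z points along the fingers, y is the line along which they close (so a half turn about z gives the same grasp; the last joint's range is limited). The gripper opens to 85 mm and grips with 20 to 120 N. Pads are 22 mm wide; open, the fingers measure 114 mm over their backs; the gripper's body (76 mm by 85 mm) begins 54 mm behind the grasp point. The pads swing forward as they close: fully open they stand 13 mm farther back than shut.
Start: joints at [1.021, 0.576, 0.025, 1.437, -0.015, 1.129, -0.057], TCP at [0.303, -0.603, 0.248] pointing down, gripper open.
Joint ranges: [-2.76, 2.76], [-0.34, 2.15], [-1.52, 1.57], [0.19, 2.46], [-1.09, 4.23], [0.17, 1.99], [-2.82, 2.82]. Speed limits (rad/s): [2.22, 2.22, 3.01, 3.01, 3.14, 3.14, 3.14].

### API

Orientations are given as a rotation vector (axis times angle).
In Python, from cell import sensors, cams, r, outline_of gives the robot as it stands.
- The arm moves only by the tool play_rows, never from a script. Its argument "plan" is a list of rows, each a list of 7 numbers: the turn, a rotation vector about the tool's x, y, z in rad, then the shift along the tool's x, y, z in m, then the opening, from 0 (shut) to 1 (fully open). A call has 1 to 5 rows; each row shifts and turns the commanded pose from where the row before left it, along the tool's axes as they then stand; what a row does not reach is not made up. A row lasts 1/12 s, in which the tool goes at most 41.7 mm and 7.16 degrees, less where a joint would pass 70% of its speed; a pose out of reach is approached as far as the arm can. A call is refused whole if a number of a shift passes 0.0417 or a number of a turn 0.125, either way. A call with a gripper value outside its range is refused whole. The fingers move at their own pace and stop on an object; "grip_force" is the grip in N (left out, the last holds). Time passes only in rows, so rows that do not move let the fingers close. It gives the time, the measured TCP pose, the force, the opening and the grip force at its end, in the units of the state.
- sensors.state(): the state, without advancing time (a new reading comes with each control period).
- cams.capture(name): name is "side" or "top" or "wrist"; returns a dict with "color" (480x640x3 uint8, red, green, blue), "z_map" (480x640 float32, m along the optical axis (not along the pixel's ray), 0 where there is no reading), "fx", "fy", "cx", "cy" (pixels), "dist" ([k1, k2, p1, p2, k3] as OpenCV has them; the pictures are not rectified), "rvec" (rotation vector, rad) and "tvec" (3), from world to camera coordinates, as OpenCV has them; the wrist camera has in their place "hand_eye" (4x4, takes a point from camera to tool coordinates, whose origin is the TCP and whose axes are the flange's). Camera axes: x right, y down, z forward; pixel columns grow to the right and rows downward; lengths in m; the calibration is good to about 2 mm. A picture is of the moment at which its call begins: read the wrist's pose just before it.
- r.hand_in(): hands the job in; it is judged then, once.
Trained networks look in a picture, given as the dict that the camera call returned (one of the last four; its "shot" number tells which), for a name from the list of things; names that differ only in an ending like _2 or _b are one class to them, and where a whole thing is asked for, a point or a joint stands for the part that bears it (a point fixed in the world has none). Each returns a list of dicts, best first, with "p" (0 to 1); they miss things now and then, are a little off and sometimes report something else, mostly with a low value. They report only what shows in the picture. A call takes as long as a camera call.
- outline_of(picture, query): "mask" (480x640 bool, what is visible of it) and "extent" ([left, top, right, bottom] in pixels, round what is visible of it).
The state is a dict: "time_s": time; "qpos": joint angles; "dq": joint speeds; "effort": joint torques, N m; "ee_pos": TCP position; "tool_rot": TCP orientation; "wrist_force": force on the tool from outside, world axes, zero at the start; "torque": the same for the moment, N m; "grip_width": finger opening in m; "gripper_force": force on a finger pad.
Only numpy, scipy, OpenCV 4.12 (cv2) and the standard library are available. Lean on these libraries where they do the work, as an engineer would, in place of code of your own. Each camera call takes 0.05 s, during which the arm holds its last target. There are 200 camera calls.

### The job

The code reader on the swing arm has finished with the lilac-capped rack and is wanted over the orange-capped one, one hole to the side. Hook a fingertip through the red pull ring, lift the spring index pin out of the plate, swing the arm one hole to bring the reader over the orange rack, and let the pin drop fully home in that hole, then take the finger out. Only hook the ring, never pinch or force it, do not touch the reader, and leave the racks and everything else on the bench standing where they are.

Things in the scene. Friction and masses are not known exactly. Their poses are not given: they have to be found in the camera images.
- stand: fixed reader stand: white post with a level round aluminium index plate on top (220 mm across, 12 mm thick, top 198 mm above the table). The plate has 12 round holes, 30 degrees (0.5236 rad) apart, 85 mm from the post's axis. Origin: on the table, on the post's axis. The stand's grey deck, 8 mm thick, carries the racks.
- pivot (a point): the swing arm's vertical axis, on the top face of the index plate (198 mm above the table). Its -x axis points along the swing arm as it stands when joint swing_arm is 0 (a hole lies there); z up.
- swing_arm (a joint): angle of the swing arm, rad: about 0 at the start, grows anticlockwise seen from above; stops at -1.25 and 1.25. Aluminium bar 36 mm wide, from the pivot to 270 mm out, underside 202 mm and top 224 mm above the table; hub at the pivot 64 mm across, 235 mm high. Turns easily (0.6 N at the ring) with the pin out; with the pin home it has 0.01 rad of play and gives a little more if forced.
- index_pin (a joint): height of the spring index pin, m: 0 = home, its 10 mm thick round-ended tip 10 mm deep in a plate hole; clear of the plate at 0.010, stop at 0.020. The spring pushes it down (about 5 N at the bottom, 7 N at the top, weight included). Let go between holes, it rides on the plate at about 0.010 and drops in when it comes over a hole.
- pull_ring: upright red ring, rigid on top of the index pin, 85 mm from the pivot; rises and swings with pin and arm. Bar 6 mm thick, hole 48 mm across. Origin: centre of the hole, 274 mm above the table with the pin home. Its x axis is level, through the hole, along the arm towards the pivot; z up. Below it a 15 mm thick collar and a 23 mm thick sleeve stand on the arm, whose top is 50 mm below the origin.
- reader_head: ivory and teal code reader, 84 (along the arm) x 92 x 46 mm, hung under the outer end of the swing arm, 250 mm from the pivot; origin: centre of its window on the underside, 151 mm above the table; it rises to 202 mm, its mounting plate on top of the arm to 228 mm
- rack_orange: loose white tube rack, 120 (x) x 92 (y) x 60 mm, full of orange-capped blood tubes whose caps reach 93 mm above the rack's underside; origin: centre of the underside, z up. It stands one hole of the arm to the left or to the right of the reader's starting place, within 5 mm of exactly under the reader's place there
- rack_lilac: loose white tube rack, 120 (x) x 92 (y) x 60 mm, full of lilac-capped blood tubes whose caps reach 93 mm above the rack's underside; origin: centre of the underside, z up. It stands under the reader's starting place
- rack_green: loose white tube rack, 120 (x) x 92 (y) x 60 mm, full of green-capped blood tubes whose caps reach 93 mm above the rack's underside; origin: centre of the underside, z up. It stands one hole away on the side opposite to the orange one
- spray_bottle: closed white bottle with a blue cap, 66 mm across, 170 mm tall, standing; origin: centre of the underside
- tip_box: blue box of pipette tips with a clear lid, 87 x 127 x 66 mm; origin: centre of the underside
- beaker: open glass beaker, 70 mm across, 85 mm tall; origin: centre of the underside
- marker: white marker pen with a black cap, 132 mm long, 16 mm thick, lying; origin: under its middle
- timer: small white square timer, 62 x 62 x 18 mm; origin: centre of the underside

How it is judged:
On the way:
1. the index pin has been lifted out of its plate hole while the arm still stands at the starting hole (value of joint index_pin above 0.009 m and value of joint swing_arm between -0.15 and 0.15 rad), for 0.05 s.
At the end, for the whole second after the job is handed in: The swing arm stands one hole from its start (0.49 to 0.557 rad either way), with the reader's centre within 20 mm (level) of the orange rack's centre, the index pin fully home (less than 2 mm up), the arm at rest, and the three racks within 12 mm of where they started ((value of joint swing_arm between 0.49 and 0.557 rad or value of joint swing_arm between -0.557 and -0.49 rad) and horizontal distance between reader_head and rack_orange below 0.02 m and value of joint index_pin below 0.002 m and velocity of joint swing_arm between -0.03 and 0.03 rad/s and distance of each of rack_orange, rack_lilac, rack_green from where it was at the start of the episode below 0.012 m); the robot touches nothing.
It fails at once if the reader is swung over the green rack, or the arm past the next hole (horizontal distance between reader_head and rack_green below 0.05 m or value of joint swing_arm above 0.8 rad or value of joint swing_arm below -0.8 rad).
It fails at once if the ring is pinched or wrenched (more than 35 N between fingers and ring) (contact force between the fingers and pull_ring above 35 N).
It fails at once if the reader head is touched (contact force between any of the fingers, the arm and reader_head above 2 N).
It fails at once if a rack is shifted, lifted or tipped (distance of any of rack_orange, rack_lilac, rack_green from where it was at the start of the episode above 0.012 m or angle between any of rack_orange, rack_lilac, rack_green's own z axis and vertical above 0.15 rad).
It fails at once if something else on the bench is shifted, lifted or knocked over (distance of any of spray_bottle, tip_box, beaker, marker, timer from where it was at the start of the episode above 0.02 m or angle between any of spray_bottle, tip_box, beaker, timer's own z axis and vertical above 0.3 rad).
It also fails if it takes over 45 s, if anything falls off the work surface, if the arm or the gripper's body presses on something with over 40 N, if the wrist force passes 120 N, or if a joint passes its speed limit or range.

## Working session

There is one attempt and no reset: what is moved stays moved. The work goes in short steps, Python scripts to look and compute and a tool call to move; the robot and the scene stay as the last step left them, time stands still between calls to the robot, and variables do not carry over. Pictures are saved under pics/ and viewed, at most 10 in all, crops included, and the job is handed in when it is done.

Besides the shell and the picture viewer there is one more tool, called as name([rows], argument=value, ...), one row to a line, values as JSON. play_rows: Moves the arm, as the interface text tells. Its arguments: {"type":"object","properties":{"plan":{"type":"array"},"grip_force":{"type":"number"}},"required":["plan"]}

```bash
ls; mkdir -p pics
cat > h.py <<'E'
import numpy as np, cv2
from cell import sensors, cams, r, outline_of
from scipy.spatial.transform import Rotation as R
def pts(c, mask):
    v,u=np.nonzero(mask&(c["z_map"]>0)); z=c["z_map"][v,u]
    K=np.array([[c["fx"],0,c["cx"]],[0,c["fy"],c["cy"]],[0,0,1.]])
    n=cv2.undistortPoints(np.stack([u,v],1).astype(float)[:,None],K,np.array(c["dist"],float))[:,0]
    p=np.c_[n*z[:,None],z]
    if "rvec" in c: return (p-np.array(c["tvec"]).ravel())@cv2.Rodrigues(np.array(c["rvec"],float))[0]
    s=c["st"]; H=np.array(c["hand_eye"]); p=p@H[:3,:3].T+H[:3,3]
    return R.from_rotvec(s["tool_rot"]).apply(p)+s["ee_pos"]
def shot(n):
    s=sensors.state(); c=cams.capture(n); c["st"]=s; return c
def save(c,f): cv2.imwrite("pics/"+f,c["color"][:,:,::-1])
E
python3 - <<'E'
from h import *
print({k:np.round(v,3) for k,v in sensors.state().items()})
for n in ["side","top"]:
    c=shot(n); save(c,n+"1.png")
    for q in ["pull_ring","swing_arm","reader_head","rack_orange","rack_lilac","rack_green","stand","spray_bottle","tip_box","beaker"]:
        o=outline_of(c,q)
        if o:
            p=pts(c,o[0]["mask"]); print(n,q,round(o[0]["p"],2),o[0]["extent"],len(p), np.round(np.median(p,0),3) if len(p) else '',np.round(np.percentile(p,[3,97],axis=0),3).tolist() if len(p) else '')
E
```

```text
pics
{'time_s': np.float64(0.0), 'qpos': array([ 1.021,  0.576,  0.025,  1.438, -0.015,  1.129, -0.057]), 'dq': array([-0.002,  0.   ,  0.001,  0.001,  0.   ,  0.001, -0.001]), 'effort': array([ 1.0000e-03, -7.6574e+01,  2.2510e+00, -2.8597e+01,  1.5000e-02,
        1.3000e-02,  0.0000e+00]), 'ee_pos': array([ 0.303, -0.603,  0.247]), 'tool_rot': array([-3.055e+00, -7.250e-01,  1.000e-03]), 'wrist_force': array([0.856, 0.684, 0.62 ]), 'torque': array([ 0.004, -0.022,  0.031]), 'gripper_force': np.float64(0.0), 'grip_width': np.float64(0.085)}
side pull_ring 0.52 [325.6, 171.9, 334.7, 194.4] 84 [ 0.62  -0.08   0.271] [[0.615, -0.275, 0.097], [0.741, -0.051, 0.301]]
side reader_head 0.6 [366.5, 216.3, 404.9, 245.7] 712 [ 0.437 -0.062  0.195] [[0.412, -0.136, 0.162], [0.489, -0.051, 0.203]]
side rack_orange 0.74 [362.7, 216.5, 406.7, 248.3] 182 [ 0.451 -0.195  0.046] [[0.444, -0.26, 0.011], [0.562, -0.165, 0.068]]
side rack_lilac 0.83 [357.9, 237.3, 405.9, 285.1] 1222 [ 0.435 -0.072  0.068] [[0.394, -0.136, 0.013], [0.5, -0.053, 0.101]]
side stand 0.93 [263.0, 174.0, 423.6, 325.1] 11987
[... 841 characters left out ...]
, 391.6, 313.0] 627 [ 0.448 -0.086  0.201] [[0.416, -0.148, 0.189], [0.496, -0.057, 0.209]]
top rack_lilac 0.73 [347.0, 273.4, 388.9, 319.6] 340 [ 0.414 -0.079  0.068] [[0.396, -0.151, 0.005], [0.519, -0.053, 0.169]]
top rack_green 0.75 [303.1, 263.8, 340.4, 307.6] 1486 [0.476 0.025 0.07 ] [[0.422, -0.018, 0.061], [0.533, 0.069, 0.106]]
top stand 0.81 [285.4, 156.0, 440.8, 330.9] 17574 [ 0.617 -0.075  0.013] [[0.387, -0.276, 0.001], [0.782, 0.1, 0.231]]
top spray_bottle 0.91 [452.3, 189.7, 485.2, 216.2] 641 [ 0.709 -0.375  0.113] [[0.686, -0.406, 0.02], [0.744, -0.355, 0.172]]
top beaker 0.74 [160.1, 264.7, 186.3, 292.6] 563 [0.501 0.45  0.031] [[0.472, 0.405, -0.003], [0.529, 0.469, 0.087]]
```

```bash
python3 -c "
import cv2
a=cv2.imread('pics/side1.png')[130:350,220:480]; b=cv2.imread('pics/top1.png')[120:340,250:510]
cv2.imwrite('pics/c1.png',cv2.resize(cv2.vconcat([a,b]),None,fx=1.36,fy=1.36) if 0 else cv2.resize(cv2.hconcat([a,b]),(800,338)))"
```

```text
(no output)
```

View pics/c1.png

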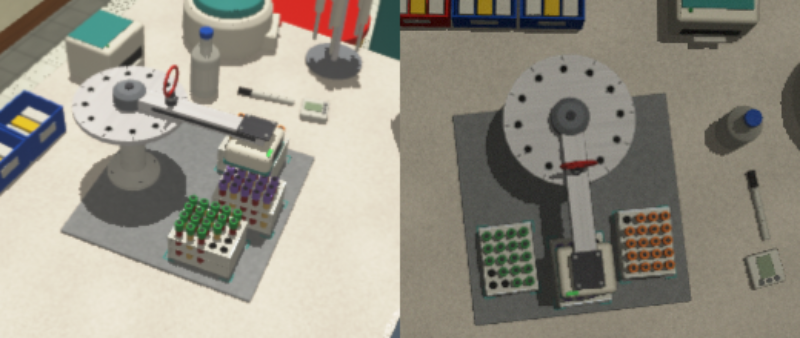

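View pics/side1.png

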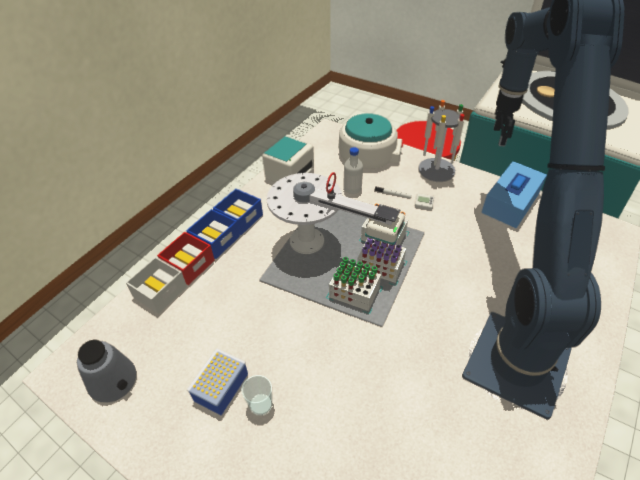

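The side view shows the ring at about (331,182). In the top view the orange rack lies to the right (-y) of the reader and the green one to the left, so the swing is positive, about +0.52 rad. Next I measure the pivot, the arm direction and the ring.

Run:
```python
from h import *
s=sensors.state(); print(np.round(R.from_rotvec(s["tool_rot"]).as_matrix(),3).tolist())
print(np.round(cams.capture("wrist")["hand_eye"],3).tolist())
for n in ["side","top"]:
    c=shot(n); al=np.ones((480,640),bool); hsv=cv2.cvtColor(c["color"],cv2.COLOR_RGB2HSV)
    P=pts(c,al); v,u=np.nonzero(al&(c["z_map"]>0)); h=hsv[v,u]
    red=((h[:,0]<8)|(h[:,0]>172))&(h[:,1]>130)
    box=(P[:,0]>.5)&(P[:,0]<.75)&(P[:,1]>-.2)&(P[:,1]<.05)
    a=P[red&box&(P[:,2]>.235)&(P[:,2]<.32)]; print(n,"ring",len(a),np.round(np.median(a,0),4),np.round(a.min(0),3),np.round(a.max(0),3))
    b=P[(P[:,2]>.19)&(P[:,2]<.206)&(P[:,0]>.55)&(P[:,0]<.85)&(abs(P[:,1]+.08)<.16)]
    b=b[:,:2].astype(np.float32)
    print(" plate circle",cv2.minEnclosingCircle(b), np.round(np.percentile(b,[.5,99.5],axis=0),3).tolist())
    k=P[(P[:,2]>.229)&(P[:,2]<.242)&(P[:,0]>.64)&(P[:,0]<.78)&(abs(P[:,1]+.08)<.06)&~red]; print(" hub",len(k),np.round(k.mean(0),4),np.round(np.percentile(k,[2,98],axis=0),3).tolist())
    m=P[(P[:,2]>.215)&(P[:,2]<.232)&(P[:,0]>.48)&(P[:,0]<.60)&(abs(P[:,1]+.08)<.05)]
    f=np.polyfit(m[:,0],m[:,1],1); print(" arm",len(m),f, "y at .7:",np.polyval(f,.7), "w",np.ptp(m[:,1]-np.polyval(f,m[:,0])))
```

```text
[[0.893, 0.449, -0.0], [0.449, -0.893, 0.0], [-0.0, -0.0, -1.0]]
[[-0.001, -0.959, -0.282, 0.07], [1.0, -0.001, 0.0, -0.0], [-0.001, -0.282, 0.959, -0.125], [0.0, 0.0, 0.0, 1.0]]
side ring 49 [ 0.6194 -0.0723  0.2807] [ 0.614 -0.107  0.244] [ 0.626 -0.051  0.303]
 plate circle ((0.6852790117263794, -0.07759110629558563), 0.13352911174297333) [[0.588, -0.174], [0.812, 0.04]]
 hub 136 [ 0.7036 -0.0659  0.2317] [[0.682, -0.089, 0.229], [0.727, -0.045, 0.238]]
 arm 456 [ 0.13126978 -0.15719123] y at .7: -0.0653023829393124 w 0.04551626246254707
top ring 77 [ 0.6212 -0.08    0.2735] [ 0.617 -0.109  0.246] [ 0.626 -0.054  0.309]
 plate circle ((0.7065057754516602, -0.07265256345272064), 0.10993370413780212) [[0.604, -0.177], [0.81, 0.034]]
 hub 323 [ 0.7028 -0.0722  0.2332] [[0.662, -0.096, 0.229], [0.728, -0.047, 0.239]]
 arm 747 [ 0.12988091 -0.16302084] y at .7: -0.07210419754450287 w 0.050233646472587754
```

```bash
cat >> h.py <<'E'
PIV=np.array([.705,-.071,.198]); YAW=.131; TILT=np.radians(25)
def ori(yaw,t=TILT):
    d=np.array([np.cos(yaw),np.sin(yaw),0]); k=np.array([0,0,1.])
    z=np.cos(t)*d-np.sin(t)*k; x=np.sin(t)*d+np.cos(t)*k
    return R.from_matrix(np.c_[x,np.cross(z,x),z])
def ring(sw=0,lift=0):
    a=YAW+sw; return PIV+np.array([-.085*np.cos(a),-.085*np.sin(a),.076+lift])
def rows(p1,o1,n,s=None,op=0):
    "rows along a straight line with even turning"
    s=s or sensors.state(); p,o=np.array(s["ee_pos"]),R.from_rotvec(s["tool_rot"]); dv=(o.inv()*o1).as_rotvec()/n
    dp=(np.array(p1)-p)/n
    for i in range(n):
        print(np.round(np.r_[dv,o.inv().apply(dp),op],4).tolist()); o=o*R.from_rotvec(dv)
E
python3 - <<'E'
from h import *
rows([.48,-.15,.45],ori(YAW),15)
E
```

```text
[-0.0127, 0.0749, 0.0199, 0.0241, -0.0217, -0.0134, 0.0]
[-0.0127, 0.0749, 0.0199, 0.0246, -0.022, -0.0119, 0.0]
[-0.0127, 0.0749, 0.0199, 0.025, -0.0224, -0.0103, 0.0]
[-0.0127, 0.0749, 0.0199, 0.0253, -0.0227, -0.0087, 0.0]
[-0.0127, 0.0749, 0.0199, 0.0254, -0.0232, -0.0071, 0.0]
[-0.0127, 0.0749, 0.0199, 0.0254, -0.0236, -0.0055, 0.0]
[-0.0127, 0.0749, 0.0199, 0.0253, -0.024, -0.0039, 0.0]
[-0.0127, 0.0749, 0.0199, 0.025, -0.0245, -0.0023, 0.0]
[-0.0127, 0.0749, 0.0199, 0.0247, -0.025, -0.0008, 0.0]
[-0.0127, 0.0749, 0.0199, 0.0242, -0.0254, 0.0007, 0.0]
[-0.0127, 0.0749, 0.0199, 0.0236, -0.0259, 0.0022, 0.0]
[-0.0127, 0.0749, 0.0199, 0.0228, -0.0264, 0.0036, 0.0]
[-0.0127, 0.0749, 0.0199, 0.022, -0.0269, 0.0049, 0.0]
[-0.0127, 0.0749, 0.0199, 0.021, -0.0274, 0.0062, 0.0]
[-0.0127, 0.0749, 0.0199, 0.0199, -0.0279, 0.0074, 0.0]
```

play_rows([
  [-0.013, 0.075, 0.02, 0.024, -0.022, -0.013, 0],
  [-0.013, 0.075, 0.02, 0.025, -0.022, -0.012, 0],
  [-0.013, 0.075, 0.02, 0.025, -0.022, -0.01, 0],
  [-0.013, 0.075, 0.02, 0.025, -0.023, -0.009, 0],
  [-0.013, 0.075, 0.02, 0.025, -0.023, -0.007, 0],
])

```text
time_s: 1.67
ee_pos: [0.3623, -0.451, 0.3159]
tool_rot: [-3.012, -0.553, -0.594]
wrist_force: [0.7, -0.8, 0.5]
grip_width: 0.0253
gripper_force: 0.0
```

play_rows([
  [-0.013, 0.075, 0.02, 0.025, -0.024, -0.005, 0],
  [-0.013, 0.075, 0.02, 0.025, -0.024, -0.004, 0],
  [-0.013, 0.075, 0.02, 0.025, -0.024, -0.002, 0],
  [-0.013, 0.075, 0.02, 0.025, -0.025, -0.001, 0],
  [-0.013, 0.075, 0.02, 0.024, -0.025, 0.001, 0],
])

```text
time_s: 2.08
ee_pos: [0.421, -0.3007, 0.382]
tool_rot: [-2.852, -0.364, -1.152]
wrist_force: [1.3, 1.0, 0.2]
grip_width: 0.0001
gripper_force: 0.0
```

play_rows([
  [-0.013, 0.075, 0.02, 0.024, -0.026, 0.002, 0],
  [-0.013, 0.075, 0.02, 0.023, -0.026, 0.004, 0],
  [-0.013, 0.075, 0.02, 0.022, -0.027, 0.005, 0],
  [-0.013, 0.075, 0.02, 0.021, -0.027, 0.006, 0],
  [-0.013, 0.075, 0.02, 0.02, -0.028, 0.007, 0],
])

```text
time_s: 2.5
ee_pos: [0.4468, -0.2493, 0.3824]
tool_rot: [-2.768, -0.281, -1.286]
wrist_force: [0.7, -1.3, -1.6]
grip_width: -0.0001
gripper_force: 0.0
```

Run:
```python
from h import *
s=sensors.state(); print(s["time_s"],np.round(s["qpos"],2),np.round(s["ee_pos"],3),np.round(R.from_rotvec(s["tool_rot"]).as_matrix(),3).tolist(),np.round(ori(YAW).as_matrix(),3).tolist(),s["grip_width"])
rows(ring()-.10*ori(YAW).as_matrix()[:,2],ori(YAW),5)
```

```text
2.5 [ 1.74  0.15 -0.96  2.15 -1.07  0.67  0.24] [ 0.447 -0.249  0.382] [[0.632, 0.198, 0.75], [0.133, -0.98, 0.146], [0.764, 0.008, -0.646]] [[0.419, 0.131, 0.899], [0.055, -0.991, 0.118], [0.906, -0.0, -0.423]] -0.000148587280334766
[-0.0107, 0.053, 0.0087, 0.0047, -0.0272, 0.0257, 0.0]
[-0.0107, 0.053, 0.0087, 0.0031, -0.0275, 0.0256, 0.0]
[-0.0107, 0.053, 0.0087, 0.0015, -0.0278, 0.0254, 0.0]
[-0.0107, 0.053, 0.0087, -0.0001, -0.0281, 0.0252, 0.0]
[-0.0107, 0.053, 0.0087, -0.0017, -0.0284, 0.0248, 0.0]
```

The solver has driven q5 to its limit. I'll fit a simple kinematic model to see which postures can reach the ring.

```bash
cat > kin.py <<'E'
from h import *
from scipy.optimize import least_squares
LO=np.array([-2.76,-.34,-1.52,.19,-1.09,.17,-2.82]);HI=np.array([2.76,2.15,1.57,2.46,4.23,1.99,2.82])
def fk(q,p):
    d1,L1,L2,L3,a3,a4,a6=p[:7]
    o=R.identity();x=np.array([0,0,d1])
    E=lambda a,t:R.from_euler(a,t)
    o=E('z',q[0]+p[7])*E('y',q[1]); x=x+o.apply([0,0,L1]); o=o*E('z',q[2]); x=x+o.apply([a3,0,0]); o=o*E('y',q[3])
    x=x+o.apply([a4,0,L2]); o=o*E('z',q[4])*E('y',q[5]); x=x+o.apply([a6,0,L3]); o=o*E('z',q[6]+p[8])
    return x,o
E
python3 - <<'E'
from kin import *
D=[([1.021,.576,.025,1.4375,-.015,1.129,-.057],[.303,-.603,.2475],[-3.055,-.725,.001])]
s=sensors.state(); D.append((s["qpos"],s["ee_pos"],s["tool_rot"]))
print(np.round(s["qpos"],4))
def f(p): 
    e=[]
    for q,x,o in D:
        a,b=fk(np.array(q),p); e+=list(a-x)+list((b.inv()*R.from_rotvec(o)).as_rotvec())
    return np.r_[e,.003*(p-p0)]
best=None
for b in [0,1.57,3.14,-1.57]:
    p0=np.array([.35,.45,.475,.276,0,0,0,-2.128,b]); g=least_squares(f,p0); 
    if best is None or g.cost<best.cost: best=g
print(best.cost,np.round(best.x,3),np.round(f(best.x)[:12],3))
E
```

```text
[ 1.7358  0.1453 -0.963   2.1508 -1.0729  0.6748  0.2369]
0.0649316960393442 [-15.49    7.156  -5.627   4.859  -5.119 -10.402  -0.423   0.544  -1.723] [-0.016 -0.     0.     0.002 -0.    -0.235  0.    -0.     0.    -0.122
 -0.009  0.235]
```

Run:
```python
from kin import *
import itertools
s=sensors.state(); Q=[np.array([1.021,.576,.025,1.4375,-.015,1.129,-.057]),np.array(s["qpos"])]
O=[R.from_rotvec([-3.055,-.725,.001]),R.from_rotvec(s["tool_rot"])]; X=[np.array([.303,-.603,.2475]),np.array(s["ee_pos"])]
res=[]
for sg in itertools.product([1,-1],repeat=7):
    if sg[1]<0: continue
    sg=np.array(sg)
    for b in range(0,4):
        def f(p):
            e=[]
            for q,o,x in zip(Q,O,X):
                qq=q*sg; u=R.from_euler('z',p[0]+qq[0])
                for i,a in enumerate('yzyzyz'): u=u*R.from_euler(a,qq[i+1])
                u=u*R.from_euler('z',p[1]); e+=list((u.inv()*o).as_rotvec())
            return np.array(e)
        for b0 in (-2.1,1,0,-1):
            g=least_squares(f,[b0,b*1.57]); res.append((g.cost,sg.tolist(),np.round(g.x,3).tolist()))
res.sort(key=lambda t:t[0]); 
for t in res[:40:4]: print(t)
```

```text
(np.float64(7.253302990248787e-07), [-1, 1, -1, 1, -1, 1, -1], [0.0, 1.571])
(np.float64(7.25330299025103e-07), [-1, 1, -1, 1, -1, 1, -1], [0.0, 1.571])
(np.float64(7.253302990251994e-07), [-1, 1, -1, 1, -1, 1, -1], [0.0, 1.571])
(np.float64(7.25330299025444e-07), [-1, 1, -1, 1, -1, 1, -1], [0.0, 1.571])
(np.float64(0.022453710762492245), [-1, 1, 1, 1, 1, 1, -1], [3.77, 5.253])
(np.float64(0.022453710762492283), [-1, 1, 1, 1, 1, 1, -1], [3.77, 5.253])
(np.float64(0.022453710762492314), [-1, 1, 1, 1, 1, 1, -1], [-2.513, -1.031])
(np.float64(0.02245371076249238), [-1, 1, 1, 1, 1, 1, -1], [-2.513, 5.253])
(np.float64(0.062497663758447924), [1, 1, 1, 1, 1, 1, 1], [0.529, -1.735])
(np.float64(0.06249766375844802), [1, 1, 1, 1, 1, 1, 1], [0.529, 4.548])
```

```bash
cat > kin.py <<'E'
from h import *
from scipy.optimize import least_squares
LO=np.array([-2.76,-.34,-1.52,.19,-1.09,.17,-2.82]);HI=np.array([2.76,2.15,1.57,2.46,4.23,1.99,2.82])
SG=np.array([-1,1,-1,1,-1,1,-1])
import os
P=np.load("p.npy") if os.path.exists("p.npy") else None
def fk(q,p=None,full=False):
    p=P if p is None else p
    d1,L1,L2,L3,a3,a4,a6=p[:7]; q=np.array(q)*SG
    E=lambda a,t:R.from_euler(a,t)
    o=E('z',q[0])*E('y',q[1]); x=np.array([0,0,d1])+o.apply([0,0,L1]); o=o*E('z',q[2]); x=x+o.apply([a3,0,0]); el=x; o=o*E('y',q[3])
    x=x+o.apply([a4,0,L2]); w=x; o=o*E('z',q[4])*E('y',q[5]); x=x+o.apply([a6,0,L3]); o=o*E('z',q[6]+np.pi/2)
    return (x,o,el,w) if full else (x,o)
def ik(x,o,q0,reg=0):
    def f(q):
        a,b=fk(q); return np.r_[(a-x)*5,(b.inv()*o).as_rotvec(),reg*(q-q0)]
    return least_squares(f,np.clip(q0,LO+.03,HI-.03),bounds=(LO+.02,HI-.02))
E
python3 - <<'E'
from kin import *
s=sensors.state(); D=[([1.021,.576,.025,1.4375,-.015,1.129,-.057],[.303,-.603,.2475]),(s["qpos"],s["ee_pos"])]
p0=np.array([.35,.45,.475,.276,0,0,0])
f=lambda p:np.r_[np.concatenate([fk(q,p)[0]-x for q,x in D]),.01*(p-p0)]
g=least_squares(f,p0); print(np.round(g.x,3),np.round(f(g.x)[:6],4)); P_=g.x; np.save("p.npy",P_)
import kin; kin.P=P_
rng=np.random.default_rng(0)
for t in (20,30,40):
  for flip in (0,1):
    o=ori(YAW,np.radians(t))*R.from_euler('z',np.pi*flip); sols=[]
    for k in range(25):
        g=ik(ring(),o,rng.uniform(LO,HI))
        if g.cost<1e-6: sols.append(g.x)
    print(t,flip,len(sols))
    for q in sorted(sols,key=lambda q:-np.min(np.minimum(q-LO,HI-q)))[:4]: print("  ",np.round(q,2),"elbow",np.round(fk(q,full=True)[2],2),"wr",np.round(fk(q,full=True)[3],2))
E
```

```text
[ 1.929 -0.214  0.94  -0.178  0.563  1.075  0.071] [ 0.0153  0.009  -0.0001 -0.0001 -0.0002 -0.    ]
20 0 14
   [-2.29  0.94  0.47  1.79  0.93  1.11  2.21] elbow [0.11 0.26 1.4 ] wr [ 0.76 -0.02  0.16]
   [-1.75  0.65  0.67  1.81  1.39  0.69  2.43] elbow [0.3  0.28 1.49] wr [ 0.76 -0.01  0.17]
   [-1.58  0.57  0.68  1.82  1.53  0.58  2.45] elbow [0.35 0.26 1.51] wr [ 0.76 -0.01  0.17]
   [ 2.39  0.94 -0.49  1.76 -0.62  1.32  0.92] elbow [ 0.09 -0.28  1.4 ] wr [ 0.77 -0.11  0.16]
20 1 19
   [-1.71  0.64  0.67  1.82  1.42  0.67 -0.7 ] elbow [0.31 0.27 1.5 ] wr [ 0.76 -0.01  0.17]
   [-2.26  0.92  0.48  1.79  0.95  1.09 -0.92] elbow [0.12 0.27 1.4 ] wr [ 0.76 -0.02  0.16]
   [ 2.26  0.86 -0.56  1.77 -0.75  1.24 -2.32] elbow [ 0.14 -0.3   1.43] wr [ 0.78 -0.11  0.16]
   [ 2.42  0.95 -0.47  1.76 -0.59  1.33 -2.2 ] elbow [ 0.08 -0.27  1.4 ] wr [ 0.77 -0.1   0.16]
30 0 10
   [ 2.14  0.83 -0.56  1.73 -0.69  1.08  0.7 ] elbow [ 0.17 -0.3   1.43] wr [ 0.76 -0.12  0.15]
   [-1.93  0.78  0.58  1.77  1.03  0.76  2.5 ] elbow [0.22 0.28 1.45] wr [ 0.75 -0.01  0.15]
   [-1.83  0.73  0.61  1.78  1.09
[... 601 characters left out ...]
17 -0.29  1.43] wr [ 0.74 -0.13  0.13]
   [-2.18  0.93  0.45  1.73  0.69  0.84  2.42] elbow [0.13 0.25 1.4 ] wr [ 0.72 -0.02  0.12]
   [-2.39  1.02  0.36  1.71  0.59  0.95  2.24] elbow [0.07 0.21 1.37] wr [ 0.71 -0.03  0.12]
   [ 1.71  0.63 -0.62  1.73 -0.73  0.8   0.29] elbow [ 0.29 -0.29  1.49] wr [ 0.75 -0.13  0.14]
40 1 22
   [-2.13  0.9   0.47  1.73  0.72  0.81 -0.67] elbow [0.14 0.26 1.4 ] wr [ 0.72 -0.01  0.13]
   [-2.    0.84  0.53  1.74  0.78  0.73 -0.55] elbow [0.19 0.27 1.42] wr [ 0.72 -0.01  0.13]
   [-1.96  0.81  0.54  1.75  0.79  0.71 -0.52] elbow [0.2  0.27 1.43] wr [ 0.73 -0.01  0.13]
   [-1.92  0.79  0.56  1.75  0.81  0.68 -0.48] elbow [0.22 0.27 1.44] wr [ 0.73 -0.    0.13]
```

```bash
cat >> h.py <<'E'
import json
def log():
    s=sensors.state(); open("log.jsonl","a").write(json.dumps([np.array(s[k]).tolist() for k in ("qpos","ee_pos","tool_rot")])+"\n")
    print(round(float(s["time_s"]),2),np.round(s["qpos"],2),np.round(s["ee_pos"],3),"F",np.round(s["wrist_force"],1)); return s
E
python3 - <<'E'
from h import *
log()
rows([.48,-.15,.46],ori(-.6,np.pi/2),10)
E
```

```text
2.5 [ 1.74  0.15 -0.96  2.15 -1.07  0.67  0.24] [ 0.447 -0.249  0.382] F [ 0.7 -1.3 -1.6]
[-0.034, -0.0824, 0.075, 0.0093, -0.009, -0.0011, 0.0]
[-0.034, -0.0824, 0.075, 0.0085, -0.0096, -0.0021, 0.0]
[-0.034, -0.0824, 0.075, 0.0076, -0.0101, -0.0031, 0.0]
[-0.034, -0.0824, 0.075, 0.0065, -0.0106, -0.0041, 0.0]
[-0.034, -0.0824, 0.075, 0.0053, -0.0108, -0.0049, 0.0]
[-0.034, -0.0824, 0.075, 0.0041, -0.011, -0.0057, 0.0]
[-0.034, -0.0824, 0.075, 0.0027, -0.0111, -0.0063, 0.0]
[-0.034, -0.0824, 0.075, 0.0014, -0.011, -0.0069, 0.0]
[-0.034, -0.0824, 0.075, -0.0, -0.0108, -0.0073, 0.0]
[-0.034, -0.0824, 0.075, -0.0015, -0.0105, -0.0076, 0.0]
```

play_rows([
  [-0.034, -0.082, 0.075, 0.009, -0.009, -0.001, 0],
  [-0.034, -0.082, 0.075, 0.0085, -0.0095, -0.002, 0],
  [-0.034, -0.082, 0.075, 0.0075, -0.01, -0.003, 0],
  [-0.034, -0.082, 0.075, 0.0065, -0.0105, -0.004, 0],
  [-0.034, -0.082, 0.075, 0.0055, -0.011, -0.005, 0],
])

```text
time_s: 2.92
ee_pos: [0.4541, -0.2147, 0.4043]
tool_rot: [-2.934, 0.089, -0.899]
wrist_force: [0.1, 0.1, -0.9]
grip_width: 0.0001
gripper_force: 0.0
```

```bash
python3 -c "
from h import *
log()"
```

```text
2.92 [ 1.53  0.01 -0.94  2.   -0.55  0.73 -0.69] [ 0.454 -0.215  0.404] F [ 0.1  0.1 -0.9]
```

play_rows([
  [-0.034, -0.082, 0.075, 0.004, -0.011, -0.0055, 0],
  [-0.034, -0.082, 0.075, 0.0027, -0.011, -0.0063, 0],
  [-0.034, -0.082, 0.075, 0.0014, -0.011, -0.007, 0],
  [-0.034, -0.082, 0.075, 0, -0.011, -0.0073, 0],
  [-0.034, -0.082, 0.075, -0.0015, -0.0105, -0.0076, 0],
])

```text
time_s: 3.33
ee_pos: [0.4523, -0.1728, 0.4307]
tool_rot: [-3.014, 0.499, -0.425]
wrist_force: [0.0, 1.0, 0.7]
grip_width: -0.0003
gripper_force: 0.0
```

```bash
cat > fit.py <<'E'
from h import *
from scipy.optimize import least_squares
SG=np.array([-1,1,-1,1,-1,1,-1])
# y1,d1,y2,L1,a3,y3,a4,y4,L2,y5,a6,y6,L3
P0=np.array([0,.35,0,.45,0,0,0,0,.475,0,0,0,.276])
def fk(q,p,full=False):
    q=np.array(q)*SG; E=lambda a,t:R.from_euler(a,t)
    o=E('z',q[0]); x=o.apply([0,p[0],p[1]]); o=o*E('y',q[1]); x=x+o.apply([0,p[2],p[3]]); o=o*E('z',q[2]); x=x+o.apply([p[4],p[5],0]); el=x
    o=o*E('y',q[3]); x=x+o.apply([p[6],p[7],p[8]]); o=o*E('z',q[4]); x=x+o.apply([0,p[9],0]); w=x; o=o*E('y',q[5]); x=x+o.apply([p[10],p[11],p[12]]); o=o*E('z',q[6]+np.pi/2)
    return (x,o,el,w) if full else (x,o)
def fit():
    D=[([1.021,.576,.025,1.4375,-.015,1.129,-.057],[.303,-.603,.2475],[-3.055,-.725,.001])]+[json.loads(l) for l in open("log.jsonl")]
    f=lambda p:np.r_[np.concatenate([fk(q,p)[0]-x for q,x,_ in D]),.004*(p-P0)]
    g=least_squares(f,P0); n=3*len(D)
    print("fit",np.round(g.x,3),"maxres",abs(f(g.x)[:n]).max(), "ori",max((fk(q,g.x)[1].inv()*R.from_rotvec(o)).magnitude() for q,x,o in D)); np.save("p.npy",g.x); return g.x
LO=np.array([-2.76,-.34,-1.52,.19,-1.09,.17,-2.82]);HI=np.array([2.76,2.15,1.57,2.46,4.23,1.99,2.82])
def ik(x,o,q0,p,reg=0):
    def f(q):
        a,b=fk(q,p); return np.r_[(a-x)*5,(b.inv()*o).as_rotvec(),reg*(q-q0)]
    return least_squares(f,np.clip(q0,LO+.04,HI-.04),bounds=(LO+.02,HI-.02))
E
python3 - <<'E'
from fit import *
log(); p=fit()
E
```

```text
3.33 [ 1.31  0.08 -1.04  1.76 -0.03  1.07 -1.6 ] [ 0.452 -0.173  0.431] F [0.  1.  0.7]
fit [-0.008  0.267 -0.008  0.587  0.001 -0.015 -0.    -0.015  0.391 -0.
  0.    -0.     0.344] maxres 3.50952366037216e-05 ori 0.0012853051311459028
```

```bash
cat > search.py <<'E'
from fit import *
p=fit(); rng=np.random.default_rng(0); qc=np.array(sensors.state()["qpos"])
for t in (25,40):
  for flip in (0,1):
    sols=[]
    for k in range(30):
      o=ori(YAW,np.radians(t))*R.from_euler('z',np.pi*flip); g=ik(ring(),o,rng.uniform(LO,HI),p)
      if g.cost<1e-6:
        # also at the far end, retracted, continuous
        q=g.x; o2=ori(YAW+.52,np.radians(t))*R.from_euler('z',np.pi*flip)
        g2=ik(ring(.52,.02),o2,q,p,1e-3); g3=ik(ring()-.1*o.as_matrix()[:,2],o,q,p,1e-3); g4=ik(ring(.52)-.1*o2.as_matrix()[:,2],o2,g2.x,p,1e-3)
        if max(g2.cost,g3.cost,g4.cost)<1e-5: sols.append((q,g2.x,g3.x,g4.x))
    print(t,flip,len(sols))
    sols.sort(key=lambda S:-min(np.min(np.minimum(q-LO,HI-q)) for q in S))
    for S in sols[:4]: print("  ",*[np.round(q,2) for q in S[:3]],"elbow",np.round(fk(S[0],p,True)[2],2),"wr",np.round(fk(S[0],p,True)[3],2))
E
python3 search.py
```

```text
fit [-0.008  0.267 -0.008  0.587  0.001 -0.015 -0.    -0.015  0.391 -0.
  0.    -0.     0.344] maxres 3.50952366037216e-05 ori 0.0012853051311459028
25 0 0
25 1 0
40 0 0
40 1 1
   [ 0.92  0.41 -0.98  2.28  2.65  0.28 -0.76] [ 1.33  0.86 -1.5   1.94  0.6   0.44  1.96] [ 1.11  0.14 -0.93  2.32  4.21  0.19 -2.34] elbow [ 0.13 -0.21  0.8 ] wr [ 0.36 -0.12  0.49]
```

```bash
cat > search2.py <<'E'
from fit import *
import sys
p=fit(); rng=np.random.default_rng(0)
for side in (0,1):
 for t in (20,30,35,40,45,50):
  for flip in (0,1):
    sols=[]
    for k in range(16):
      O=lambda sw:ori(YAW+sw+np.pi*side,np.radians(t))*R.from_euler('z',np.pi*flip)
      g=ik(ring(),O(0),rng.uniform(LO,HI),p)
      if g.cost<1e-6:
        q=g.x; g2=ik(ring(.52,.02),O(.52),q,p,1e-3)
        m=lambda q:np.min(np.minimum(q-LO,HI-q))
        sols.append((g2.cost<1e-5,min(m(q),m(g2.x)),q,g2.x))
    n=len(sols); sols.sort(key=lambda S:(-S[0],-S[1]))
    print(side,t,flip,n,*[(bool(S[0]),np.round(S[2],2).tolist(),np.round(S[3],2).tolist()) for S in sols[:1]])
E
python3 search2.py
```

```text
fit [-0.008  0.267 -0.008  0.587  0.001 -0.015 -0.    -0.015  0.391 -0.
  0.    -0.     0.344] maxres 3.50952366037216e-05 ori 0.0012853051311459028
0 20 0 0
0 20 1 0Traceback (most recent call last):
  File "search2.py", line 15, in <module>
    n=len(sols); sols.sort(key=lambda S:(-S[0],-S[1]))
                 ~~~~~~~~~^^^^^^^^^^^^^^^^^^^^^^^^^^^^
  File "search2.py", line 15, in <lambda>
    n=len(sols); sols.sort(key=lambda S:(-S[0],-S[1]))
                                         ^^^^^
TypeError: The numpy boolean negative, the `-` operator, is not supported, use the `~` operator or the logical_not function instead.
```

```bash
sed -i 's/(-S\[0\],-S\[1\])/(not S[0],-S[1])/' search2.py; python3 search2.py
```

```text
fit [-0.008  0.267 -0.008  0.587  0.001 -0.015 -0.    -0.015  0.391 -0.
  0.    -0.     0.344] maxres 3.50952366037216e-05 ori 0.0012853051311459028
0 20 0 0
0 20 1 0
0 30 0 9 (False, [0.93, 0.5, -0.99, 2.41, 2.97, 0.6, 2.14], [1.29, 0.75, -1.21, 2.16, 4.21, 0.19, 1.51])
0 30 1 7 (True, [1.08, 0.64, -1.3, 2.4, 2.63, 0.66, -0.62], [1.38, 0.95, -1.5, 2.01, 0.54, 0.25, 2.09])
0 35 0 7 (False, [1.13, 0.64, -1.39, 2.34, 2.33, 0.58, 2.8], [1.31, 0.8, -1.36, 2.21, 2.9, 0.19, 2.8])
0 35 1 10 (True, [1.09, 0.59, -1.29, 2.34, 2.45, 0.53, -0.48], [1.36, 0.9, -1.5, 1.98, 0.58, 0.34, 2.02])
0 40 0 7 (False, [0.58, 0.32, -0.5, 2.29, 3.43, 0.28, 1.56], [1.18, 0.59, -1.07, 2.16, 4.21, 0.19, 1.41])
0 40 1 7 (True, [1.14, 0.63, -1.43, 2.27, 2.02, 0.54, -0.07], [1.33, 0.86, -1.5, 1.94, 0.6, 0.44, 1.96])
0 45 0 6 (False, [0.16, 0.28, 0.02, 2.23, 4.21, 0.25, 0.73], [1.1, 0.52, -0.97, 2.16, 4.21, 0.19, 1.37])
0 45 1 11 (True, [1.12, 0.58, -1.39, 2.2, 1.73, 0.47, 0.18], [1.29, 0.83, -1.5, 1.89, 0.62, 0.54, 1.91])
0 50 0 2 (True, [0.87, 0.38, -0.95, 2.13, 1.19, 0.19, -2.49], [1.25, 0.81, -1.5, 1.85, 0.64, 0.65, -1.28])
0 50 1 5 (True, [0.89, 0.39, -0.97, 2.13, 1.22, 0.2, 0.63], [1.25, 0.81, -1.5, 1.85, 0.64, 0.65, 1.86])
1 20 0 0
1 20 1 0
1 30 0 0
1 30 1 0
1 35 0 0
1 35 1 0
1 40 0 0
1 40 1 0
1 45 0 0
1 45 1 0
1 50 0 0
1 50 1 0
```

```bash
cat > search3.py <<'E'
from fit import *
p=fit(); qc=np.array(sensors.state()["qpos"]); rng=np.random.default_rng(1)
def tcp(sw,lift,t,dy,phi,e=.018,hw=.05,back=0.):
    o=ori(YAW+sw+dy,np.radians(t)); M=o.as_matrix()
    return ring(sw,lift)+(e-.004-back)*M[:,2]+hw*M[:,0], o*R.from_euler('z',phi)
m=lambda q:np.min(np.minimum(q-LO,HI-q))
if __name__=="__main__":
  out=[]
  for t in (42,46,50):
   for phi in (-np.pi/2,np.pi/2):
    for dy in (-.3,0,.3):
     for k in range(7):
      q0=qc if k==0 else rng.uniform(LO,HI)
      g=ik(*tcp(0,0,t,dy,phi),q0,p,1e-4 if k==0 else 0)
      if g.cost>1e-5: continue
      for dy2 in (dy,dy-.3,dy-.5):
        A=ik(*tcp(.52,.015,t,dy2,phi),g.x,p,1e-4); B=ik(*tcp(0,0,t,dy,phi,back=.09),g.x,p,1e-4); C=ik(*tcp(.52,0,t,dy2,phi,back=.09),A.x,p,1e-4)
        if max(A.cost,B.cost,C.cost)<1e-5: out.append((min(m(g.x),m(A.x),m(B.x),m(C.x)),t,round(phi,1),dy,dy2,k,np.round(B.x,2).tolist(),np.round(g.x,2).tolist(),np.round(A.x,2).tolist(),np.round(abs(B.x-qc).max(),1)))
  out.sort(key=lambda a:-a[0])
  for o in out[:16]: print(o)
  print([o for o in out if o[5]==0][:4])
E
python3 search3.py
```

```text
fit [-0.008  0.267 -0.008  0.587  0.001 -0.015 -0.    -0.015  0.391 -0.
  0.    -0.     0.344] maxres 3.50952366037216e-05 ori 0.0012853051311459028
(np.float64(0.20179401714308343), 50, -1.6, -0.3, -0.8, 0, [1.04, 0.3, -1.31, 2.03, 1.06, 0.57, -1.12], [0.78, 0.44, -1.07, 2.02, 1.36, 0.57, -1.38], [0.88, 0.48, -1.11, 1.95, 1.26, 0.56, -1.17], np.float64(1.1))
(np.float64(0.18774777162947617), 50, 1.6, -0.3, -0.8, 6, [0.74, 0.18, -0.87, 2.04, 0.81, 0.41, 2.24], [0.51, 0.34, -0.65, 2.03, 1.22, 0.36, 1.85], [0.67, 0.37, -0.76, 1.96, 1.07, 0.37, 2.11], np.float64(3.8))
(np.float64(0.18337478299368248), 50, 1.6, -0.3, -0.6, 6, [0.74, 0.18, -0.87, 2.04, 0.81, 0.41, 2.24], [0.51, 0.34, -0.65, 2.03, 1.22, 0.36, 1.85], [0.91, 0.46, -1.04, 1.94, 0.99, 0.39, 2.42], np.float64(3.8))
(np.float64(0.15704699708979342), 46, -1.6, -0.3, -0.8, 4, [1.09, 0.29, -1.36, 2.11, 1.27, 0.53, -1.33], [0.83, 0.46, -1.15, 2.08, 1.58, 0.6, -1.58], [0.92, 0.48, -1.16, 2.01, 1.48, 0.55, -1.38], np.float64(1.3))
(np.float64(0.15376392773112227), 46, 1.6, -0.3, -0.8, 1, [0.79, 0.16, -0.93, 2.11, 1.09, 0.34, 1.95], [0
[... 2554 characters left out ...]
8], [0.88, 0.48, -1.11, 1.95, 1.26, 0.56, -1.17], np.float64(1.1)), (np.float64(0.1277661176928139), 50, 1.6, 0.3, 0.3, 0, [0.94, 0.27, -0.81, 1.93, -0.45, 0.49, -2.16], [0.75, 0.4, -0.72, 1.95, -0.34, 0.3, -2.27], [0.92, 0.6, -0.9, 1.65, -0.25, 0.78, -1.84], np.float64(0.6)), (np.float64(0.1277661176928139), 50, 1.6, 0.3, 0.0, 0, [0.94, 0.27, -0.81, 1.93, -0.45, 0.49, -2.16], [0.75, 0.4, -0.72, 1.95, -0.34, 0.3, -2.27], [0.9, 0.51, -0.84, 1.78, -0.28, 0.54, -2.07], np.float64(0.6)), (np.float64(0.1277661176928139), 50, 1.6, 0.3, -0.2, 0, [0.94, 0.27, -0.81, 1.93, -0.45, 0.49, -2.16], [0.75, 0.4, -0.72, 1.95, -0.34, 0.3, -2.27], [0.81, 0.43, -0.73, 1.85, -0.32, 0.4, -2.22], np.float64(0.6))]
```

Run:
```python
from search3 import *
x,o=tcp(0,0,50,.3,np.pi/2,back=.09); print(np.round(x,3)); rows(x,o,10,op=1)
```

```text
fit [-0.008  0.267 -0.008  0.587  0.001 -0.015 -0.    -0.015  0.391 -0.
  0.    -0.     0.344] maxres 3.50952366037216e-05 ori 0.0012853051311459028
[ 0.611 -0.087  0.364]
[0.0454, 0.0082, 0.0834, 0.0099, -0.0124, 0.0109, 1.0]
[0.0454, 0.0082, 0.0834, 0.0088, -0.0127, 0.0115, 1.0]
[0.0454, 0.0082, 0.0834, 0.0076, -0.0128, 0.0122, 1.0]
[0.0454, 0.0082, 0.0834, 0.0065, -0.0128, 0.0128, 1.0]
[0.0454, 0.0082, 0.0834, 0.0053, -0.0127, 0.0135, 1.0]
[0.0454, 0.0082, 0.0834, 0.0041, -0.0125, 0.0141, 1.0]
[0.0454, 0.0082, 0.0834, 0.003, -0.0121, 0.0147, 1.0]
[0.0454, 0.0082, 0.0834, 0.0019, -0.0117, 0.0152, 1.0]
[0.0454, 0.0082, 0.0834, 0.0008, -0.0111, 0.0157, 1.0]
[0.0454, 0.0082, 0.0834, -0.0002, -0.0104, 0.0162, 1.0]
```

play_rows([
  [0.045, 0.008, 0.083, 0.01, -0.0125, 0.011, 1],
  [0.045, 0.008, 0.083, 0.009, -0.0125, 0.0115, 1],
  [0.045, 0.008, 0.083, 0.0075, -0.013, 0.012, 1],
  [0.045, 0.008, 0.083, 0.0065, -0.013, 0.013, 1],
  [0.045, 0.008, 0.083, 0.0055, -0.0125, 0.0135, 1],
])

```text
time_s: 3.75
ee_pos: [0.5332, -0.1288, 0.3968]
tool_rot: [-2.592, 0.977, -0.473]
wrist_force: [-0.2, 0.9, 0.5]
grip_width: 0.0605
gripper_force: 0.0
```

Run:
```python
from search3 import *
log(); fit(); x,o=tcp(0,0,50,.3,np.pi/2,back=.09); print(np.round(x,3)); rows(x,o,5,op=1)
```

```text
fit [-0.008  0.267 -0.008  0.587  0.001 -0.015 -0.    -0.015  0.391 -0.
  0.    -0.     0.344] maxres 3.50952366037216e-05 ori 0.0012853051311459028
3.75 [ 1.19  0.21 -1.02  1.81 -0.13  0.84 -2.  ] [ 0.533 -0.129  0.397] F [-0.2  0.9  0.5]
fit [-0.008  0.267 -0.008  0.587  0.001 -0.015 -0.    -0.015  0.39  -0.
  0.    -0.     0.344] maxres 4.994249112000304e-05 ori 0.0012853051311459028
[ 0.611 -0.087  0.364]
[0.0446, 0.0087, 0.0836, 0.0041, -0.0122, 0.0138, 1.0]
[0.0446, 0.0087, 0.0836, 0.003, -0.0119, 0.0144, 1.0]
[0.0446, 0.0087, 0.0836, 0.0019, -0.0114, 0.0149, 1.0]
[0.0446, 0.0087, 0.0836, 0.0008, -0.0108, 0.0155, 1.0]
[0.0446, 0.0087, 0.0836, -0.0002, -0.0102, 0.0159, 1.0]
```

The kinematic model predicted the new reading to within 0.05 mm, so I'll carry on with it.

play_rows([
  [0.0446, 0.0087, 0.0836, 0.004, -0.012, 0.014, 1],
  [0.0446, 0.0087, 0.0836, 0.003, -0.012, 0.0145, 1],
  [0.0446, 0.0087, 0.0836, 0.002, -0.0115, 0.015, 1],
  [0.0446, 0.0087, 0.0836, 0.001, -0.011, 0.0155, 1],
  [0.0446, 0.0087, 0.0836, 0, -0.01, 0.016, 1],
])

```text
time_s: 4.17
ee_pos: [0.6113, -0.0871, 0.3638]
tool_rot: [-2.113, 1.354, -0.493]
wrist_force: [0.3, 0.5, -0.3]
grip_width: 0.0852
gripper_force: 0.0
```

Run:
```python
from search3 import *
s=log(); print(s["grip_width"]); x,o=tcp(0,0,50,.3,np.pi/2,back=.09); print(np.round(x-s["ee_pos"],3),np.round((R.from_rotvec(s["tool_rot"]).inv()*o).as_rotvec(),3))
for n in ("wrist","side","top"):
    c=shot(n); save(c,n+"2.png")
    al=c["z_map"]>0; P=pts(c,al); v,u=np.nonzero(al); h=cv2.cvtColor(c["color"],cv2.COLOR_RGB2HSV)[v,u]
    k=((h[:,0]<8)|(h[:,0]>172))&(h[:,1]>130)&(np.linalg.norm(P-ring(),axis=1)<.06)
    a=P[k]; print(n,len(a), np.round(np.median(a,0),4) if len(a) else '',np.round(np.percentile(a,[2,98],axis=0),3).tolist() if len(a) else '')
    if len(a)>30:
        g=least_squares(lambda C:np.hypot(np.hypot((a-C)@[np.sin(YAW),-np.cos(YAW),0],a[:,2]-C[2])-.027,(a-C)@[np.cos(YAW),np.sin(YAW),0])-.003,ring(),loss='soft_l1',f_scale=.002); print("  ring fit",np.round(g.x,4),"expected",np.round(ring(),4))
i=[cv2.imread(f"pics/{n}2.png") for n in ("wrist","side","top")]
crop=np.hstack([cv2.resize(i[0],(427,320)),cv2.resize(i[1][130:290,250:430],(360,320))]); cv2.imwrite("pics/c2.png",crop)
```

```text
fit [-0.008  0.267 -0.008  0.587  0.001 -0.015 -0.    -0.015  0.39  -0.
  0.    -0.     0.344] maxres 4.994249112000304e-05 ori 0.0012853051311459028
4.17 [ 1.06  0.31 -0.98  1.93 -0.29  0.47 -2.31] [ 0.611 -0.087  0.364] F [ 0.3  0.5 -0.3]
0.0852204625940485
[-0.     0.001  0.001] [ 0.    -0.001 -0.   ]
wrist 1835 [ 0.6198 -0.0862  0.2835] [[0.615, -0.111, 0.249], [0.624, -0.058, 0.303]]
  ring fit [ 0.6202 -0.0819  0.2739] expected [ 0.6207 -0.0821  0.274 ]
side 43 [ 0.6191 -0.0775  0.2691] [[0.614, -0.105, 0.246], [0.625, -0.051, 0.301]]
  ring fit [ 0.6211 -0.0769  0.2747] expected [ 0.6207 -0.0821  0.274 ]
top 47 [ 0.6201 -0.0744  0.2658] [[0.617, -0.087, 0.247], [0.624, -0.056, 0.306]]
  ring fit [ 0.6215 -0.0851  0.2766] expected [ 0.6207 -0.0821  0.274 ]
```

View pics/c2.png

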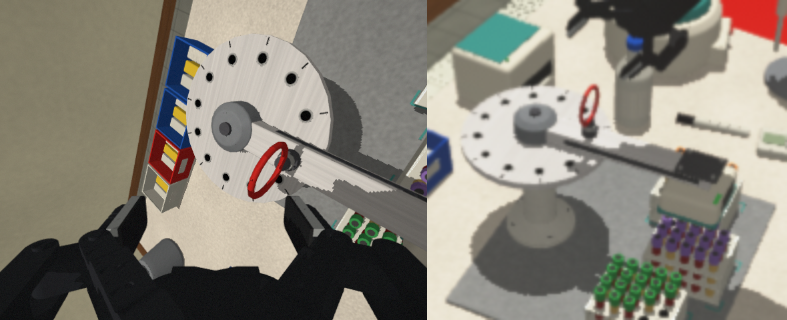

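The wrist view shows the ring at about (268,170), with the lower finger at (300,205) beside it. The ring fit agrees with the model to 0.5 mm. Before inserting I check the finger geometry in the tool frame.

Run:
```python
from search3 import *
c=shot("wrist"); s=c["st"]; al=(c["z_map"]>0)&(c["z_map"]<.3); P=R.from_rotvec(s["tool_rot"]).inv().apply(pts(c,al)-s["ee_pos"])
for sg in (1,-1):
    a=P[(sg*P[:,1]>.02)&(P[:,2]>-.04)&(abs(P[:,0])<.03)&(P[:,2]<.03)]; print(sg,len(a))
    for z in np.arange(-.03,.02,.008):
        b=a[abs(a[:,2]-z)<.004]
        if len(b)>5: print("  z",round(z,3),len(b),"x",np.round(np.percentile(b[:,0],[2,98]),4),"y",np.round(np.percentile(b[:,1],[2,98]),4))
    if len(a): print(" zmax",np.percentile(a[:,2],99.5))
M=R.from_rotvec(s["tool_rot"]).inv().apply(ring()-s["ee_pos"]); print("ring centre in tool",np.round(M,4))
```

```text
fit [-0.008  0.267 -0.008  0.587  0.001 -0.015 -0.    -0.015  0.39  -0.
 -0.    -0.     0.344] maxres 5.0174203109237814e-05 ori 0.0012853051311459028
1 3831
  z -0.03 802 x [-0.0044  0.0115] y [0.0436 0.0562]
  z -0.022 925 x [-0.0103  0.0115] y [0.0435 0.057 ]
  z -0.014 788 x [-0.0103  0.0113] y [0.0433 0.057 ]
  z -0.006 603 x [-0.0103  0.0113] y [0.0433 0.0564]
  z 0.002 202 x [-0.0101  0.0108] y [0.0434 0.0488]
 zmax 0.0024024392372146417
-1 3851
  z -0.03 851 x [-0.0039  0.0114] y [-0.0539 -0.0411]
  z -0.022 925 x [-0.0103  0.0114] y [-0.0547 -0.041 ]
  z -0.014 743 x [-0.0104  0.0113] y [-0.0547 -0.041 ]
  z -0.006 618 x [-0.0104  0.0112] y [-0.0539 -0.0411]
  z 0.002 201 x [-0.01    0.0109] y [-0.0472 -0.0411]
 zmax 0.002393358028097935
ring centre in tool [0.0006 0.0482 0.0758]
```

play_rows([
  [0, 0, 0, 0, 0, 0.018, 1],
  [0, 0, 0, 0, 0, 0.018, 1],
  [0, 0, 0, 0, 0, 0.018, 1],
  [0, 0, 0, 0, 0, 0.01, 1],
  [0, 0, 0, 0, 0, 0, 1],
])

```text
time_s: 4.78
ee_pos: [0.6479, -0.0695, 0.3142]
tool_rot: [-2.121, 1.348, -0.491]
wrist_force: [-0.1, 0.1, -0.5]
grip_width: 0.0851
gripper_force: 0.0
```

play_rows([
  [0, 0, 0, 0, 0, 0.01, 1],
  [0, 0, 0, 0, 0, 0.01, 1],
  [0, 0, 0, 0, 0, 0.006, 1],
  [0, 0, 0, 0, 0, 0, 1],
])

```text
time_s: 5.12
ee_pos: [0.663, -0.063, 0.2951]
tool_rot: [-2.119, 1.349, -0.493]
wrist_force: [-0.8, -1.3, -0.8]
grip_width: 0.0857
gripper_force: 0.0
```

Run:
```python
from search3 import *
s=log(); o=R.from_rotvec(s["tool_rot"]); print("ring in tool",np.round(o.inv().apply(ring()-s["ee_pos"]),4),"up 10mm in tool:",np.round(o.inv().apply([0,0,.010]),4))
c=shot("wrist"); save(c,"w3.png"); i=c["color"][150:480,200:640,::-1]; cv2.imwrite("pics/c3.png",i)
```

```text
fit [-0.008  0.267 -0.008  0.587  0.001 -0.015 -0.    -0.015  0.39  -0.
 -0.    -0.     0.344] maxres 5.0174203109237814e-05 ori 0.0012853051311459028
5.12 [ 0.81  0.42 -0.81  1.95 -0.17  0.29 -2.42] [ 0.663 -0.063  0.295] F [-0.8 -1.3 -0.8]
ring in tool [-0.0006  0.0491 -0.0136] up 10mm in tool: [ 0.     -0.0064 -0.0077]
```

View pics/c3.png

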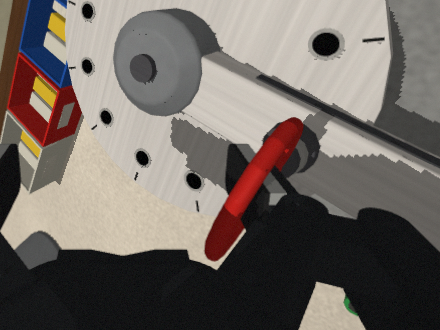

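The finger is through the ring: its tip shows beyond the red bar at about (250,170) in the crop, and the contact force is near zero. Now I lift.

play_rows([
  [0, 0, 0, 0, -0.0016, -0.0019, 1],
  [0, 0, 0, 0, -0.0016, -0.0019, 1],
  [0, 0, 0, 0, -0.0016, -0.0019, 1],
  [0, 0, 0, 0, 0, 0, 1],
])

```text
time_s: 5.5
ee_pos: [0.6624, -0.0629, 0.3027]
tool_rot: [-2.119, 1.351, -0.492]
wrist_force: [-1.7, 0.3, -1.8]
grip_width: 0.0852
gripper_force: 1.1
```

play_rows([
  [0, 0, 0, 0, -0.0013, -0.0015, 1],
  [0, 0, 0, 0, 0, 0, 1],
])

```text
time_s: 5.67
ee_pos: [0.6623, -0.0629, 0.3039]
tool_rot: [-2.119, 1.351, -0.491]
wrist_force: [-3.3, -0.6, -4.8]
grip_width: 0.0853
gripper_force: 2.4
```

play_rows([
  [0, 0, 0, 0, -0.0013, -0.0015, 1],
  [0, 0, 0, 0, 0, 0, 1],
])

```text
time_s: 5.83
ee_pos: [0.6624, -0.0628, 0.3058]
tool_rot: [-2.119, 1.351, -0.491]
wrist_force: [-3.7, -0.3, -4.8]
grip_width: 0.0852
gripper_force: 3.1
```

play_rows([
  [0, 0, 0, 0, -0.0013, -0.0015, 1],
  [0, 0, 0, 0, -0.0013, -0.0015, 1],
  [0, 0, 0, 0, -0.0013, -0.0015, 1],
  [0, 0, 0, 0, 0, 0, 1],
])

```text
time_s: 6.17
ee_pos: [0.6625, -0.0628, 0.312]
tool_rot: [-2.119, 1.351, -0.491]
wrist_force: [-5.4, -2.2, -6.5]
grip_width: 0.085
gripper_force: 3.9
```

play_rows([
  [0, 0, 0, 0, -0.0013, -0.0015, 1],
  [0, 0, 0, 0, -0.0013, -0.0015, 1],
  [0, 0, 0, 0, -0.0013, -0.0015, 1],
  [0, 0, 0, 0, 0, 0, 1],
])

```text
time_s: 6.5
ee_pos: [0.6625, -0.0628, 0.3179]
tool_rot: [-2.119, 1.351, -0.491]
wrist_force: [-5.4, -0.3, -6.0]
grip_width: 0.0853
gripper_force: 4.1
```

```bash
cat > look.py <<'E'
from search3 import *
import sys
def look(sw,lift):
    c=shot("wrist"); al=(c["z_map"]>0); P=pts(c,al); v,u=np.nonzero(al); h=cv2.cvtColor(c["color"],cv2.COLOR_RGB2HSV)[v,u]
    k=((h[:,0]<8)|(h[:,0]>172))&(h[:,1]>130)&(np.linalg.norm(P-ring(sw,lift),axis=1)<.07); a=P[k]
    def f(t):
        C=ring(t[0],t[1]); Y=YAW+t[0]; return np.hypot(np.hypot((a-C)@[np.sin(Y),-np.cos(Y),0],a[:,2]-C[2])-.027,(a-C)@[np.cos(Y),np.sin(Y),0])-.003
    g=least_squares(f,[sw,lift],loss='soft_l1',f_scale=.002); print(len(a),"swing",g.x[0].round(3),"lift",g.x[1].round(4)); return g.x
E
python3 - <<'E'
from look import *
s=log(); look(0,.012)
E
```

```text
fit [-0.008  0.267 -0.008  0.587  0.001 -0.015 -0.    -0.015  0.39  -0.
  0.    -0.     0.344] maxres 5.138775747356994e-05 ori 0.0012853051311459028
6.5 [ 0.82  0.39 -0.82  1.91 -0.18  0.35 -2.42] [ 0.663 -0.063  0.318] F [-5.4 -0.3 -6. ]
3568 swing -0.0 lift 0.0137
```

```bash
cat > swing.py <<'E'
from look import *
def swing(a,b,yaw_turn,n,lift):
    s=sensors.state(); p=np.array(s["ee_pos"]); o=R.from_rotvec(s["tool_rot"]); off=o.inv().apply(p-ring(a,lift))
    for i in range(1,n+1):
        o2=R.from_rotvec([0,0,yaw_turn/n])*o; p2=ring(a+(b-a)*i/n,lift)+o2.apply(off)
        print(np.round(np.r_[(o.inv()*o2).as_rotvec(),o.inv().apply(p2-p),1],4).tolist()); p,o=p2,o2
    q=np.array(s["qpos"]); print(np.round(ik(p,o,q,np.load("p.npy"),1e-4).x,2))
E
python3 -c "
from swing import *
swing(0,.5236,.24,12,.0137)"
```

```text
fit [-0.008  0.267 -0.008  0.587  0.001 -0.015 -0.    -0.015  0.39  -0.
 -0.    -0.     0.344] maxres 5.0919513076647105e-05 ori 0.0012853051311459028
[0.0, -0.0128, -0.0154, 0.0026, 0.0008, -0.0007, 1.0]
[0.0, -0.0128, -0.0154, 0.0027, 0.0007, -0.0006, 1.0]
[0.0, -0.0128, -0.0154, 0.0027, 0.0007, -0.0006, 1.0]
[0.0, -0.0128, -0.0154, 0.0027, 0.0006, -0.0005, 1.0]
[0.0, -0.0128, -0.0154, 0.0027, 0.0005, -0.0004, 1.0]
[0.0, -0.0128, -0.0154, 0.0027, 0.0005, -0.0004, 1.0]
[0.0, -0.0128, -0.0154, 0.0028, 0.0004, -0.0003, 1.0]
[0.0, -0.0128, -0.0154, 0.0028, 0.0003, -0.0003, 1.0]
[0.0, -0.0128, -0.0154, 0.0028, 0.0003, -0.0002, 1.0]
[0.0, -0.0128, -0.0154, 0.0028, 0.0002, -0.0002, 1.0]
[0.0, -0.0128, -0.0154, 0.0028, 0.0001, -0.0001, 1.0]
[0.0, -0.0128, -0.0154, 0.0028, 0.0001, -0.0001, 1.0]
[ 0.96  0.54 -0.95  1.76 -0.15  0.57 -2.17]
```

play_rows([
  [0, -0.0128, -0.0154, 0.0026, 0.0008, -0.0007, 1],
  [0, -0.0128, -0.0154, 0.0027, 0.0007, -0.0006, 1],
  [0, -0.0128, -0.0154, 0.0027, 0.0007, -0.0006, 1],
  [0, -0.0128, -0.0154, 0.0027, 0.0006, -0.0005, 1],
])

```text
time_s: 6.88
ee_pos: [0.6647, -0.074, 0.3183]
tool_rot: [-2.164, 1.258, -0.459]
wrist_force: [-1.4, 0.6, -6.5]
grip_width: 0.0852
gripper_force: 3.2
```

Run:
```python
from look import *
s=log(); look(.15,.0137)
```

```text
fit [-0.008  0.267 -0.008  0.587  0.001 -0.015 -0.    -0.015  0.39  -0.
 -0.    -0.     0.344] maxres 5.0919513076647105e-05 ori 0.0012853051311459028
6.88 [ 0.9   0.44 -0.89  1.87 -0.18  0.42 -2.33] [ 0.665 -0.074  0.318] F [-1.4  0.6 -6.5]
3833 swing 0.175 lift 0.0139
```

The arm follows the finger, at 0.175 rad with the pin still out. I continue the swing.

play_rows([
  [0, -0.0128, -0.0154, 0.0027, 0.0005, -0.0004, 1],
  [0, -0.0128, -0.0154, 0.0027, 0.0005, -0.0004, 1],
  [0, -0.0128, -0.0154, 0.0028, 0.0004, -0.0003, 1],
  [0, -0.0128, -0.0154, 0.0028, 0.0003, -0.0003, 1],
])

```text
time_s: 7.27
ee_pos: [0.669, -0.0847, 0.3186]
tool_rot: [-2.205, 1.166, -0.427]
wrist_force: [-1.5, 0.3, -5.9]
grip_width: 0.0856
gripper_force: 2.6
```

play_rows([
  [0, -0.0128, -0.0154, 0.0028, 0.0003, -0.0002, 1],
  [0, -0.0128, -0.0154, 0.0028, 0.0002, -0.0002, 1],
  [0, -0.0128, -0.0154, 0.0028, 0.0001, -0.0001, 1],
  [0, -0.0128, -0.0154, 0.0028, 0.0001, -0.0001, 1],
  [0, 0, 0, 0, 0, 0, 1],
])

```text
time_s: 7.68
ee_pos: [0.6754, -0.0961, 0.3183]
tool_rot: [-2.242, 1.076, -0.395]
wrist_force: [-0.2, -3.6, -6.5]
grip_width: 0.0853
gripper_force: 3.2
```

Run:
```python
from look import *
s=log(); look(.5,.0137); o=R.from_rotvec(s["tool_rot"]); print("down 10mm:",np.round(o.inv().apply([0,0,-.01]),4))
t=[-np.sin(YAW+.52),np.cos(YAW+.52),0]; print("swing + 1 mm:",np.round(o.inv().apply(-np.array(t)*.001),5))
```

```text
fit [-0.008  0.267 -0.008  0.587  0.001 -0.015 -0.    -0.015  0.39  -0.
 -0.    -0.     0.344] maxres 4.943365182738524e-05 ori 0.0012853051311459028
7.68 [ 0.97  0.54 -0.96  1.75 -0.14  0.57 -2.18] [ 0.675 -0.096  0.318] F [-0.2 -3.6 -6.5]
3738 swing 0.552 lift 0.0112
down 10mm: [-0.      0.0064  0.0077]
swing + 1 mm: [ 1.e-03  2.e-05 -1.e-05]
```

play_rows([
  [0, 0, 0, -0.0012, 0, 0, 1],
  [0, 0, 0, -0.0014, 0, 0, 1],
  [0, 0, 0, 0, 0, 0, 1],
])

```text
time_s: 7.98
ee_pos: [0.6718, -0.0916, 0.3179]
tool_rot: [-2.244, 1.076, -0.392]
wrist_force: [-3.3, -4.0, -6.3]
grip_width: 0.0853
gripper_force: 4.0
```

Run:
```python
from look import *
s=log(); look(.52,.0137)
```

```text
fit [-0.008  0.267 -0.008  0.587  0.001 -0.016 -0.    -0.016  0.39  -0.
 -0.    -0.     0.344] maxres 6.549148201762112e-05 ori 0.0012853051311459028
7.98 [ 0.97  0.53 -0.96  1.76 -0.14  0.57 -2.18] [ 0.672 -0.092  0.318] F [-3.3 -4.  -6.3]
3773 swing 0.47 lift 0.0149
```

play_rows([
  [0, 0, 0, 0.0013, 0, 0, 1],
  [0, 0, 0, 0.0012, 0, 0, 1],
  [0, 0, 0, 0, 0, 0, 1],
  [0, 0, 0, 0, 0, 0, 1],
])

```text
time_s: 8.37
ee_pos: [0.6735, -0.0937, 0.3179]
tool_rot: [-2.244, 1.076, -0.392]
wrist_force: [-3.8, -3.2, -7.0]
grip_width: 0.0853
gripper_force: 4.0
```

Run:
```python
from look import *
s=log(); look(.5,.0137)
```

```text
fit [-0.008  0.267 -0.008  0.587  0.001 -0.016  0.    -0.016  0.391 -0.
 -0.    -0.     0.344] maxres 6.902454899321286e-05 ori 0.0012853051311459028
8.37 [ 0.97  0.54 -0.96  1.76 -0.14  0.57 -2.18] [ 0.673 -0.094  0.318] F [-3.8 -3.2 -7. ]
3755 swing 0.517 lift 0.0107
```

play_rows([
  [0, 0, 0, 0, 0.0016, 0.0019, 1],
  [0, 0, 0, 0, 0.0016, 0.0019, 1],
  [0, 0, 0, 0, 0.0016, 0.0019, 1],
  [0, 0, 0, 0, 0, 0, 1],
])

```text
time_s: 8.75
ee_pos: [0.6735, -0.0937, 0.3102]
tool_rot: [-2.244, 1.076, -0.392]
wrist_force: [-3.7, -2.9, -6.0]
grip_width: 0.0856
gripper_force: 3.8
```

Run:
```python
from look import *
s=log(); look(.5,.006)
```

```text
fit [-0.008  0.267 -0.008  0.587  0.001 -0.016  0.    -0.016  0.391 -0.
 -0.    -0.     0.344] maxres 7.977359032135256e-05 ori 0.0012853051311459028
8.75 [ 0.97  0.55 -0.96  1.77 -0.13  0.55 -2.18] [ 0.673 -0.094  0.31 ] F [-3.7 -2.9 -6. ]
3763 swing 0.517 lift 0.003
```

play_rows([
  [0, 0, 0, 0, 0.0016, 0.0019, 1],
  [0, 0, 0, 0, 0.0016, 0.0019, 1],
  [0, 0, 0, 0, 0.0016, 0.0019, 1],
  [0, 0, 0, 0, 0.0016, 0.0019, 1],
  [0, 0, 0, 0, 0, 0, 1],
])

```text
time_s: 9.22
ee_pos: [0.6749, -0.0931, 0.3018]
tool_rot: [-2.242, 1.074, -0.395]
wrist_force: [-0.7, -0.3, 0.3]
grip_width: 0.0854
gripper_force: 0.0
```

Run:
```python
from look import *
s=log(); a=look(.52,.0); o=R.from_rotvec(s["tool_rot"]); print("ring in tool",np.round(o.inv().apply(ring(a[0])-s["ee_pos"]),4))
c=cams.capture("wrist"); cv2.imwrite("pics/c4.png",c["color"][100:480,150:640,::-1])
```

```text
fit [-0.008  0.267 -0.008  0.587  0.001 -0.016  0.    -0.016  0.391 -0.
 -0.    -0.     0.344] maxres 8.572319849470267e-05 ori 0.0012853051311459028
9.22 [ 0.96  0.56 -0.96  1.78 -0.13  0.53 -2.17] [ 0.675 -0.093  0.302] F [-0.7 -0.3  0.3]
3852 swing 0.517 lift -0.0001
ring in tool [-0.0009  0.0544 -0.0093]
```

View pics/c4.png

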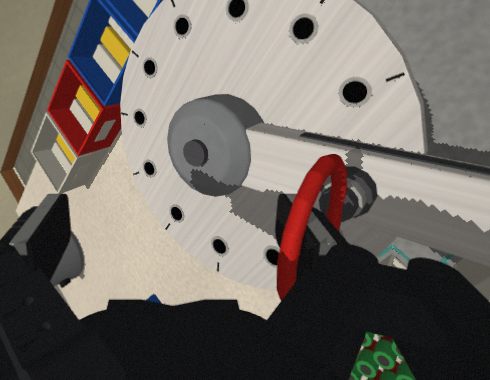

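The pin is home: lift is about 0, swing 0.517 and the finger carries no load. The finger (at about (300,225) in the crop) is still through the ring, so I centre it and withdraw along its axis.

play_rows([
  [0, 0, 0, -0.0005, 0.0025, 0, 1],
  [0, 0, 0, -0.0004, 0.0025, 0, 1],
  [0, 0, 0, 0, 0, 0, 1],
  [0, 0, 0, 0, 0, -0.008, 1],
  [0, 0, 0, 0, 0, -0.012, 1],
])

```text
time_s: 9.73
ee_pos: [0.6602, -0.1032, 0.3131]
tool_rot: [-2.243, 1.075, -0.392]
wrist_force: [0.2, 0.5, -0.3]
grip_width: 0.0852
gripper_force: 0.0
```

play_rows([
  [0, 0, 0, 0, 0, -0.015, 1],
  [0, 0, 0, 0, 0, -0.015, 1],
  [0, 0, 0, 0, 0, -0.02, 1],
  [0, 0, 0, 0, 0, -0.02, 1],
  [0, 0, 0, 0, 0, 0, 1],
])

```text
time_s: 10.15
ee_pos: [0.6254, -0.1341, 0.3703]
tool_rot: [-2.242, 1.078, -0.4]
wrist_force: [0.8, -0.4, 0.6]
grip_width: 0.0857
gripper_force: 0.0
```

Run:
```python
from look import *
s=log(); a=look(.52,.0); o=R.from_rotvec(s["tool_rot"]); print("ring in tool",np.round(o.inv().apply(ring(a[0])-s["ee_pos"]),4),"up 30mm",np.round(o.inv().apply([-.01,0,.03]),4))
c=shot("top"); i=c["color"][120:340,250:510,::-1]; d=cams.capture("side")["color"][130:350,220:480,::-1]; cv2.imwrite("pics/c5.png",cv2.resize(np.hstack([i,d]),(800,338)))
```

```text
fit [-0.008  0.267 -0.008  0.587  0.001 -0.016  0.    -0.016  0.391 -0.
 -0.    -0.     0.344] maxres 8.876505194232998e-05 ori 0.0012853051311459028
10.15 [ 1.16  0.47 -1.06  1.74 -0.2   0.71 -2.1 ] [ 0.625 -0.134  0.37 ] F [ 0.8 -0.4  0.6]
1771 swing 0.524 lift 0.0001
ring in tool [-0.002   0.049   0.0845] up 30mm [-0.006  -0.0133 -0.0281]
```

View pics/c5.png

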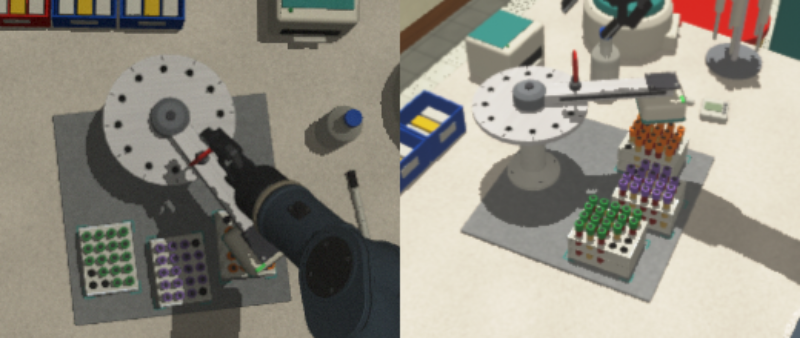

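The reader is over the orange rack, the swing is 0.524 with the pin at 0, and the finger is clear, its tip about 80 mm from the ring centre. I settle, then hand in.

play_rows([
  [0, 0, 0, 0, 0, -0.015, 1],
  [0, 0, 0, 0, 0, -0.015, 1],
  [0, 0, 0, 0, 0, 0, 1],
  [0, 0, 0, 0, 0, 0, 1],
  [0, 0, 0, 0, 0, 0, 1],
])

```text
time_s: 10.72
ee_pos: [0.6105, -0.1429, 0.389]
tool_rot: [-2.243, 1.075, -0.392]
wrist_force: [-0.1, -0.0, -0.8]
grip_width: 0.0854
gripper_force: 0.0
```

```bash
python3 -c "
from h import *
print(r.hand_in())"
```

```text
the job is handed in; nothing more can be done
None
```

The job is handed in (no verdict was returned): the last look showed the reader over the orange rack with the arm at 0.524 rad, the pin fully home and the finger out of the ring.

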